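# Put the sliding V-rest back on the tube jig and clamp it

### The arm

A 7-joint arm with a two-finger parallel gripper is mounted at the origin on a cart in front of the work surface, level with it; the furniture and walls round the work are solid. World frame = base frame: x ahead of the robot, y to its left, z up, the work surface at z = 0. Lengths are in m, angles in rad, forces in N, time in s.
With the tool pointing down it reaches from about 0.4 to 0.9 m from the base axis. Payload 5.6 kg.
Tool frame: the origin (TCP) lies between the finger pads, 19 mm behind the fingertips; this is the grasp point; z points along the fingers, y is the line along which they close (so a half turn about z gives the same grasp; the last joint's range is limited). The gripper opens to 92 mm and grips with 3 to 60 N. Pads are 20 mm wide; open, the fingers measure 128 mm over their backs; the gripper's body (75 mm by 189 mm) begins 69 mm behind the grasp point.
Start: joints at [-1.161, 0.468, -0.012, 1.603, 0.006, 1.071, -0.056], TCP at [0.284, 0.584, 0.233] pointing down, gripper open.
Joint ranges: [-2.53, 2.53], [-0.31, 2.02], [-1.57, 1.55], [0.28, 2.44], [-1.29, 4.43], [0.15, 1.84], [-2.92, 2.92]. Speed limits (rad/s): [2.57, 2.57, 3.14, 3.14, 3.14, 3.14, 3.14].

### API

Orientations are given as a 3x3 rotation matrix whose columns are the frame's x, y, z axes.
In Python, from station import env, effector, solver, viewer, workorder, search_frame, tip_of gives the robot as it stands. Calls block until the motion is done:
- env.reach(position, orientation): joint-space move of the TCP to a pose.
- env.movel(position, frame=None, rate=0.15): straight line of the TCP; frame=None keeps the orientation; rate is the mean speed in m/s.
- env.goto_joints(angles): joint-space move.
- effector.release() and effector.grasp(squeeze=None): open the fingers fully, or close them until they stop; squeeze is the grip in N (None keeps the last).
- env.pause(seconds).
- solver.inverse_kinematics(position, orientation): joint angles nearest the present ones, or None.
- env.sense(): the state.
- viewer.read_camera(name): name is "scene" or "top" or "wrist"; returns (picture, depth): 400x640x3 uint8, red, green, blue; 400x640 float32, m along the optical axis (not along the pixel's ray), 0 where there is no reading.
- viewer.camera_info(name): a dict with "intrinsics" (3x3 intrinsics, pixels), "eye" and "rotation" of the camera in the world; the wrist camera has in their place "T_tool_cam" (4x4, takes a point from camera to tool coordinates, whose origin is the TCP and whose axes are the flange's). Camera axes: x right, y up, looking along -z (the intrinsics and any distortion apply to the point x, -y, -z); pixel columns grow to the right and rows downward; lengths in m; the calibration is good to about 2 mm. The wrist camera is an equidistant fisheye: a pixel r from the principal point sees the ray r / f radians off the axis. A picture is of the moment at which its call begins: read the wrist's pose just before it. camera_info takes no time and is no camera call.
A pose or a line that the arm cannot do raises env.PlanningError and nothing moves.
- workorder.finish_job(): hands the job in; it is judged then, once.
Trained networks look in the newest picture that a camera, given by its name, has taken for a name from the list of things; names that differ only in an ending like _2 or _b are one class to them, and where a whole thing is asked for, a point or a joint stands for the part that bears it (a point fixed in the world has none). Each returns a list of dicts, best first, with "score" (0 to 1); they miss things now and then, are a little off and sometimes report something else, mostly with a low value. They report only what shows in the picture. A call takes as long as a camera call.
- search_frame(camera, name): "at" ([x, y, z] in m, in world coordinates, good to about 4 mm: the middle of the surface that is visible of it).
- tip_of(camera, name): "at" ([x, y, z] in m, in world coordinates, good to about 4 mm: a listed point, or the origin of a listed thing).
The state is a dict: "t": time; "joint_positions": joint angles; "joint_velocities": joint speeds; "tau": joint torques, N m; "ee_pos": TCP position; "tcp_rot": TCP orientation; "wrist_force": force on the tool from outside, world axes, zero at the start; "moment": the same for the moment, N m; "gripper_width": finger opening in m; "grasp_force": force on a finger pad.
Only numpy, scipy, OpenCV 4.12 (cv2) and the standard library are available. Lean on these libraries where they do the work, as an engineer would, in place of code of your own. Each camera call takes 0.05 s, during which the arm holds its last target. There are 200 camera calls.

### The job

The tube jig's sliding V-rest was taken off for cleaning and stands on the bench beside its rail. Slide it onto the dovetail from the rail's open end, the way round it stands (knob on the left, seen from the open end), and push it up against the stop on the rail with light but definite pressure (felt, not just close; never rammed). Then turn its side clamp knob clockwise by feel until it holds firmly, without forcing it, and let go with the V-rest still against the stop. Leave the other things on the bench alone.

Things in the scene. Friction and masses are not known exactly. Their poses are not given: they have to be found in the camera images.
- carriage: Loose sliding V-rest, 0.6 to 1.0 kg: aluminium saddle 70 mm long (its x) x 72 wide, plate 21 to 35 mm above its underside; dark steel V-block 44 long x 30 wide on the middle, 35 to 55 (grip its two end faces, along x). Dovetail channel along x below, roof at 21, 0.9 mm clear of the rail's flanks. Ear with clamp knob on +y. Origin: middle of underside, 13 mm over the rail's origin when on it
- carriage_front (a point): Middle of the carriage's front end face (x = +35 mm, 28 above its underside): the face that meets the stop
- clamp_knob: Black fluted round knob, 34 mm across, 52 to 74 mm above the carriage's underside, on a slim stem at y = +34.2 mm. Origin on its axis, level with that underside. 0.5 to 1.4 rad clockwise from its start (wear varies) its eccentric bites on a sprung strip in the rail, drawing the carriage up to 2 mm to the knob's side; held torque then rises: at 0.3 N m hardly holds, 0.55 firm, over 0.8 forced
- knob_grip (a point): On the knob's axis, 67 mm above the carriage's underside: a TCP height of 80 mm above it keeps the fingertips clear of the V-block
- rail: Jig bed, screwed down: grey base plate 224 x 104 x 10 mm; steel dovetail rail along its x from x = -100 (open end, tapered 2.5 mm all round over 12 mm as a lead-in) to +100; 48 wide at the top, z = 34, 34 wide at its root; a like V-block fixed at x = 64 to 100, up to z = 68. Origin: middle of underside. The carriage goes on with its x along the rail's x
- rail_end: The 12 mm long tapered lead-in at the rail's open end. Origin: in the end face's plane, on the rail's middle line, level with the rail's top (x = -100, z = 34 of the bed); the taper takes 2.5 mm off the top, sides and flanks there. The carriage must not be rammed on it: over 25 N burrs it
- set_stop: Dark steel stop, a saddle 18 mm long x 66 wide clamped on the rail, its top 12 mm above the rail's top; it cannot move. Origin: middle of the face that meets the carriage, level with the rail's top; x along the rail, away from the open end. Press the carriage on it with about 5 to 10 N to be sure it is home; it bruises above 25 N
- pipe_stub: Bystander: rusty sawn pipe stub, 42 mm across, 62 tall, standing; origin under its middle
- weld_magnet: Bystander: red arrow-shaped welding magnet, 72 x 90 x 14 mm, lying flat; origin under its middle
- mug: Bystander: striped mug, 86 across, 90 tall; origin under its middle
- tape_measure: Bystander: yellow tape measure, 37 x 85 x 65 mm, standing; origin under its middle
- spanner_1: Bystander: small open-ended spanner, 153 mm long, lying flat; origin under its middle

How it is judged:
On the way:
1. the carriage is on the dovetail and pressed (over 3 N) up against the stop (x of carriage_front in the frame of set_stop between -0.002 and 0.002 m and y of carriage in the frame of rail between -0.003 and 0.003 m and z of carriage in the frame of rail between 0.011 and 0.0155 m and angle between the x axis of carriage and the x axis of rail, either way round below 0.04 rad and contact force between carriage and set_stop above 3 N), for 0.2 s.
At the end, for the whole second after the job is handed in: the carriage sits on the rail (within 3 mm, aligned within 0.04 rad) with its front within 2 mm of the stop, the knob's eccentric presses on the rail with over 12 N, and all is at rest and released (x of carriage_front in the frame of set_stop between -0.002 and 0.002 m and y of carriage in the frame of rail between -0.003 and 0.003 m and z of carriage in the frame of rail between 0.011 and 0.0155 m and angle between the x axis of carriage and the x axis of rail, either way round below 0.04 rad and contact force between clamp_knob and rail above 12 N and linear speed of carriage below 0.01 m/s); the robot touches nothing.
It fails at once if the carriage presses the stop with over 25 N (contact force between carriage and set_stop above 25 N).
It fails at once if the carriage is rammed against the rail's open end with over 25 N (contact force between carriage and rail_end above 25 N).
It fails at once if the clamp is forced (eccentric on the rail over 60 N) (contact force between clamp_knob and rail above 60 N).
It fails at once if a bystander is pushed more than 30 mm (distance of any of pipe_stub, weld_magnet, mug, tape_measure, spanner_1 from where it was at the start of the episode above 0.03 m).
It also fails if it takes over 72 s, if anything falls off the work surface, if the arm or the gripper's body presses on something with over 40 N, if the wrist force passes 120 N, or if a joint passes its speed limit or range.

## Working session

There is one attempt and no reset: what is moved stays moved. The work goes in short steps, each a Python script; the robot and the scene stay as the last script left them, time stands still between calls to the robot, and variables do not carry over. Pictures are saved under pics/ and viewed, at most 10 in all, crops included, and the job is handed in when it is done.

```bash
ls; mkdir -p pics
python3 - <<'E'
from station import env,viewer,search_frame,tip_of
import cv2,numpy as np
s=env.sense();print(s['t'],s['ee_pos'],s['wrist_force'],s['moment'])
for c in ['top','scene']:
    p,d=viewer.read_camera(c);cv2.imwrite(f'pics/{c}0.png',p[:,:,::-1])
    print(c,viewer.camera_info(c))
    for n in ['carriage','carriage_front','clamp_knob','knob_grip','rail','rail_end','set_stop']:
        print(n,[(np.round(r['at'],4).tolist(),round(r['score'],2)) for r in tip_of(c,n)[:2]])
print(env.sense()['t'])
E
```

```text
pics
0.0 [0.28417671 0.58397496 0.2323547 ] [-0.71935871  0.24114728  0.04473361] [-0.01368298  0.02396757  0.01643552]
top {'intrinsics': array([[485.03194289,   0.        , 324.99309833],
       [  0.        , 485.03194289, 188.02934685],
       [  0.        ,   0.        ,   1.        ]]), 'eye': array([ 0.39807062, -0.17690139,  0.94360697]), 'rotation': array([[-0.00440829,  0.99152597, -0.12983385],
       [-0.99996069, -0.00536977, -0.0070563 ],
       [-0.00769369,  0.12979764,  0.99151066]])}
carriage [([0.4706, -0.2971, 0.0002], 0.8)]
carriage_front [([0.4842, -0.2619, 0.0295], 0.62)]
clamp_knob [([0.4375, -0.2856, 0.0007], 0.86)]
knob_grip [([0.4392, -0.2777, 0.0647], 0.79)]
rail [([0.5058, -0.1245, -0.0009], 0.75)]
rail_end [([0.4412, -0.2051, 0.0308], 0.45)]
set_stop [([0.5058, -0.1234, 0.0352], 0.87), ([0.5057, -0.124, -0.003], 0.64)]
scene {'intrinsics': array([[449.25609779,   0.        , 317.69551879],
       [  0.        , 449.25609779, 198.83033739],
       [  0.        ,   0.        ,   1.        ]]), 'eye': array([-0.12969787, -0.48429841,  0.81612047]), 'rotation': array([[ 0.47268333,  0.63722106, -0.60870337],
       [-0.88112461,  0.35255783, -0.31515456],
       [ 0.01378002,  0.68531183,  0.72811937]])}
carriage [([0.4684, -0.2898, 0.0035], 0.93), ([0.4411, -0.0433, 0.0023], 0.6)]
carriage_front [([0.4806, -0.2612, 0.0313], 0.84)]
clamp_knob [([0.4375, -0.28, -0.0016], 0.74)]
knob_grip [([0.4392, -0.2753, 0.0651], 0.61)]
rail [([0.5053, -0.1234, -0.0018], 0.9)]
rail_end [([0.4418, -0.202, 0.0352], 0.62)]
set_stop [([0.5087, -0.126, 0.031], 0.61)]
0.8
```

View pics/top0.png

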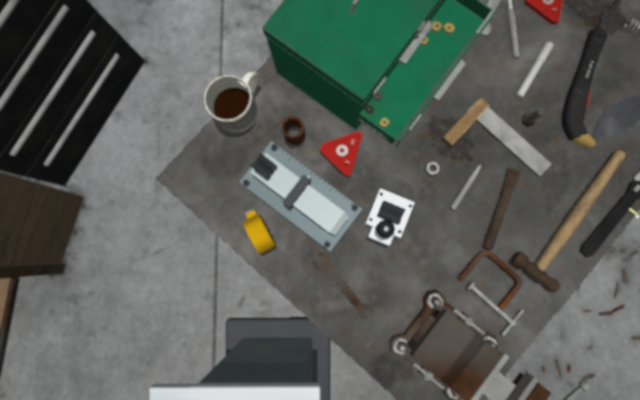

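View pics/scene0.png

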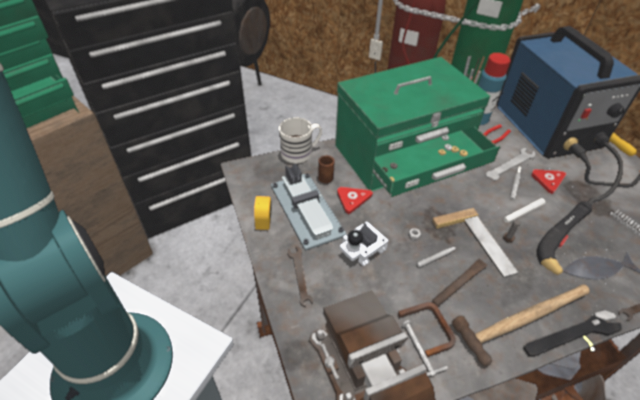

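Top view: the rail runs from its open end, lower right (~(355,222)), to its V-block at (262,165). The carriage is at (390,212) with its knob at (386,230), roughly 15° off the rail. The networks agree with this. Next I'll look from near.

```bash
cat > h.py <<'E'
from station import env,effector,solver,viewer,workorder,search_frame,tip_of
import cv2,numpy as np
def R(a): return np.array([[-np.sin(a),np.cos(a),0],[np.cos(a),np.sin(a),0],[0,0,-1.]])
def cloud(d,T=None,c='wrist'):
    i=viewer.camera_info(c);K=i['intrinsics'];v,u=np.mgrid[0:400,0:640]
    x=(u-K[0,2])/K[0,0];y=(v-K[1,2])/K[1,1]
    if c=='wrist':
        r=np.hypot(x,y);k=np.tan(np.minimum(r,1.4))/np.maximum(r,1e-9);x=x*k;y=y*k
        M=T@i['T_tool_cam'];A,t=M[:3,:3],M[:3,3]
    else: A,t=i['rotation'],i['eye']
    P=np.stack([x*d,-y*d,-d],-1)@A.T+t
    P[d<=0]=np.nan
    return P
def shot(name):
    s=env.sense();T=np.eye(4);T[:3,:3]=s['tcp_rot'];T[:3,3]=s['ee_pos']
    p,d=viewer.read_camera('wrist');cv2.imwrite(f'pics/{name}.png',p[:,:,::-1]);np.savez(f'pics/{name}.npz',p=p,d=d,T=T)
    return p,cloud(d,T)
def tips(c,names):
    for n in names: print(c,n,[(np.round(r['at'],4).tolist(),round(r['score'],2)) for r in tip_of(c,n)[:2]])
E
python3 - <<'E'
from h import *
print(viewer.camera_info('wrist'))
a=np.radians(65)
for b in (a,a+np.pi): print(solver.inverse_kinematics([.46,-.24,.30],R(b)))
js=[solver.inverse_kinematics([.46,-.24,.30],R(b)) for b in (a,a-np.pi)]
k=min((0,1),key=lambda i:abs(js[i][6]) if js[i] is not None else 9)
env.reach([.46,-.24,.30],R([a,a-np.pi][k]))
s=env.sense();print(k,s['t'],s['joint_positions'],s['ee_pos'])
p,P=shot('w1')
tips('wrist',['carriage','carriage_front','clamp_knob','knob_grip','rail','rail_end','set_stop'])
for z0,z1 in ((.030,.038),(.006,.014),(-.003,.003)):
    m=(P[...,2]>z0)&(P[...,2]<z1);print(z0,m.sum(),np.nanmedian(P[m],0))
E
```

```text
{'intrinsics': array([[309.70691629,   0.        , 326.52921299],
       [  0.        , 309.70691629, 199.55171409],
       [  0.        ,   0.        ,   1.        ]]), 'T_tool_cam': array([[-8.73539815e-04,  9.72355541e-01,  2.33503616e-01,
         6.48262425e-02],
       [ 9.99999618e-01,  8.46460863e-04,  2.16178969e-04,
         3.49929314e-04],
       [ 1.25511461e-05,  2.33503716e-01, -9.72355909e-01,
        -1.51043821e-01],
       [ 0.00000000e+00,  0.00000000e+00,  0.00000000e+00,
         1.00000000e+00]])}
[-0.37861809  0.22431457  0.93636141  1.88866388 -0.19975603  1.12635813
  1.76687766]
[-0.53099437  0.28529021  1.15172617  1.89440324 -0.28627588  1.14427037
 -1.28076038]
1 3.7667 [-0.5317565   0.28566397  1.15071662  1.89418785 -0.28636993  1.14428406
 -1.28070529] [ 0.46050487 -0.23923657  0.29986908]
wrist carriage [([0.4671, -0.2945, -0.0004], 0.78)]
wrist carriage_front [([0.4865, -0.2583, 0.0301], 0.88)]
wrist clamp_knob [([0.4388, -0.2789, -0.0027], 0.63)]
wrist knob_grip [([0.4374, -0.2792, 0.0727], 0.79)]
wrist rail [([0.6289, -0.1102, 0.0002], 0.71), ([0.5118, -0.1204, -0.0032], 0.59)]
wrist rail_end [([0.4469, -0.2002, 0.0358], 0.49), ([0.4373, -0.0427, 0.0016], 0.27)]
wrist set_stop [([0.504, -0.1266, 0.033], 0.56)]
0.03 6756 [ 0.49039155 -0.16384293  0.03379669]
0.006 12247 [ 0.51094379 -0.21680248  0.00979925]
-0.003 71437 [ 4.99540404e-01 -3.32190762e-01 -3.34162995e-04]
```

View pics/w1.png

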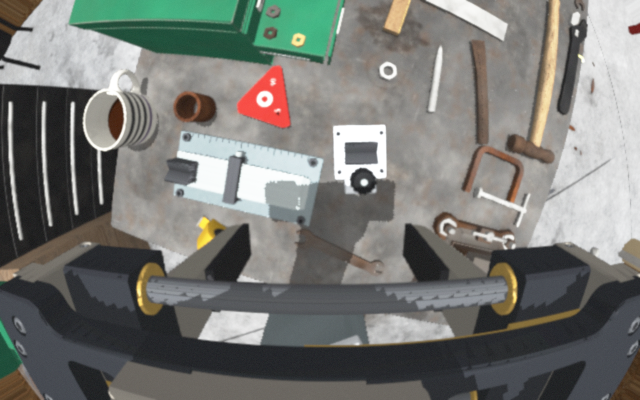

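Wrist view: the rail plate is at (245,180), open end to the right at ~(315,190). The carriage plate is at (360,155), the V-block at (361,152) and the knob at (362,181). The depth is clean, so I'll fit rectangles to the height slices.

```bash
cat > fit.py <<'E'
from h import *
def rect(P,z0,z1,c,r):
    m=(P[...,2]>z0)&(P[...,2]<z1)&(np.hypot(P[...,0]-c[0],P[...,1]-c[1])<r)
    # largest connected blob
    n,l,st,_=cv2.connectedComponentsWithStats(m.astype(np.uint8))
    if n<2: return None
    m=l==1+np.argmax(st[1:,4]);Q=P[m]
    (cx,cy),(w,h),a=cv2.minAreaRect((Q[:,:2]*1000).astype(np.float32))
    if w<h: w,h,a=h,w,a+90
    return np.round([cx,cy,w,h,a%180,np.median(Q[:,2])*1000,m.sum()],1)
if __name__=='__main__':
    import sys
    D=np.load(f'pics/{sys.argv[1]}.npz');P=cloud(D['d'],D['T'])
    for n,a in dict(base=(.006,.014,(.5055,-.124),.14),railtop=(.031,.037,(.48,-.16),.07),railtop2=(.031,.037,(.54,-.08),.04),stop=(.043,.049,(.51,-.12),.05),fixV=(.055,.07,(.55,-.06),.05),
      plate=(.031,.038,(.469,-.295),.06),vblk=(.045,.058,(.469,-.295),.03),knob=(.068,.078,(.4385,-.28),.03)).items(): print(n,rect(P,*a))
E
python3 fit.py w1
```

```text
base [ 507.5 -123.3  224.9  105.5   52.6    9.6 4691. ]
railtop [ 475.7 -162.3  100.    52.4   53.5   33.6 2322. ]
railtop2 [ 540.2  -79.8   71.8   48.7   52.3   33.7 1088. ]
stop [ 511.3 -118.    65.8   19.3  142.8   45.6  587. ]
fixV [557.3 -58.6  36.9  30.8  52.1  63.4 565. ]
plate [ 461.1 -288.5   93.2   70.4  156.7   34.6 1778. ]
vblk [ 470.6 -292.7   44.1   31.3   66.    51.5  695. ]
knob [ 439.  -280.    33.3   31.9  152.3   73.3  516. ]
```

```bash
python3 - <<'E'
from h import *
a=np.radians(66-180); p=np.array([.4706,-.2927,.0])
env.reach(p+[0,0,.12],R(a))
s=env.sense();print(s['t'],s['ee_pos']-p,s['joint_positions'])
env.movel(p+[0,0,.057],rate=.08)
s=env.sense();print(s['t'],s['ee_pos']-p,s['wrist_force'])
effector.grasp(squeeze=45)
s=env.sense();print(s['t'],s['ee_pos']-p,s['wrist_force'],s['gripper_width'],s['grasp_force'])
env.movel(p+[0,0,.10],rate=.08)
s=env.sense();print(s['t'],s['ee_pos']-p,s['wrist_force'],s['moment'],s['gripper_width'])
b=np.radians(52.5-180);u=np.array([np.cos(b),np.sin(b),0])*-1
o=np.array([.5075,-.1233,0])
q=o-u*.158
env.reach(q+[0,0,.10],R(b))
s=env.sense();print(s['t'],s['ee_pos']-q,s['wrist_force'],s['moment'],s['joint_positions'])
env.movel(q+[0,0,.0708],rate=.06)
s=env.sense();print(s['t'],s['ee_pos']-q,s['wrist_force'],s['moment'])
shot('w2')
E
python3 - <<'E'
import sys;sys.path.insert(0,'.')
import os;os.chdir('.')
from fit import *
D=np.load('pics/w2.npz');P=cloud(D['d'],D['T']);c=(.4115,-.2485)
for n,a in dict(base=(.006,.014,(.5055,-.124),.14),railtop=(.031,.037,(.48,-.16),.07),stop=(.042,.049,(.51,-.12),.05),fixV=(.055,.07,(.55,-.06),.05),
      plate=(.044,.052,c,.06),vblk=(.059,.071,c,.03),knob=(.082,.091,(.384,-.228),.03)).items(): print(n,rect(P,*a))
E
```

```text
4.9417 [ 0.00067597 -0.00048582  0.12095941] [-0.18854439  0.60842518  0.91320822  1.97061507 -0.63133073  0.87350632
 -0.92442217]
5.8833 [ 0.00012838 -0.00036638  0.05725431] [ 0.4517584   0.17955203 -0.07335257]
6.675 [-0.00020935 -0.0004453   0.0570348 ] [-0.89308669 -1.76869357 -0.60322502] 0.043534058458042306 44.908178597688675
7.3583 [1.80121785e-05 4.87128574e-04 1.00015603e-01] [-0.53448048  0.83192298 -9.10002081] [0.03926468 0.12649216 0.0487954 ] 0.04301071883339482
7.7583 [-0.00111318  0.00116616  0.0995395 ] [-0.14958626 -0.08466657 -7.14077834] [-0.07712807 -0.0473953   0.08603175] [-0.2995323   0.55996729  0.98121166  2.15912064 -0.68392338  0.77442781
 -1.09411347]
8.3917 [-0.00017196 -0.00038209  0.07059873] [-1.23202661  0.23650406 -7.92957127] [ 0.00622183  0.06668014 -0.01225295]
base [ 517.8 -131.2  225.    77.9   52.4    9.6 8761. ]
railtop [ 487.4 -164.4  112.8   73.7   58.7   33.5 7195. ]
stop [ 511.9 -118.1   65.    20.6  141.9   45.4 1511. ]
fixV [ 556.9  -58.8   38.6   30.9   52.    62.4 1117. ]
plate [ 428.8 -261.8   70.3   28.8   53.    48.2 4814. ]
vblk [ 411.5 -248.8   56.8   31.    53.7   65.2 4206. ]
knob [ 380.2 -224.9   33.6   23.6   51.2   87.1 1412. ]
```

View pics/w2.png

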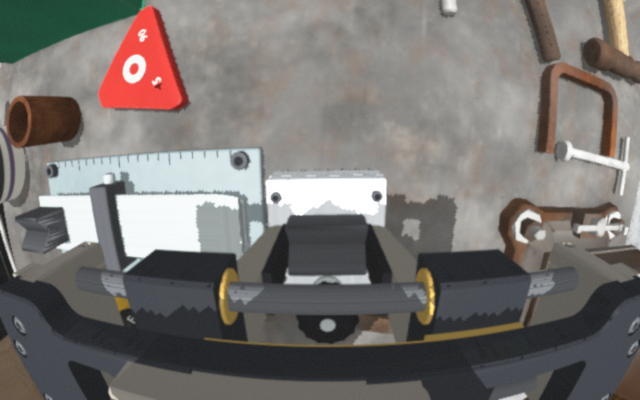

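The check from near agrees: lateral offset is under 0.5 mm, yaw within 1°. I'll insert in small compliant steps.

```bash
cat > ins.py <<'E'
from h import *
b=np.radians(52.4-180);u=-np.array([np.cos(b),np.sin(b),0]);v=np.array([-u[1],u[0],0]);o=np.array([.5075,-.1233,0])
def read(n=3):
    L=[]
    for _ in range(n):
        env.pause(.02);L.append(env.sense())
    f=np.mean([s['wrist_force'] for s in L],0);m=np.mean([s['moment'] for s in L],0);p=L[-1]['ee_pos']-o
    return np.array([f@u,f@v,f[2]]),m,np.array([p@u,p@v,p[2]]),L[-1]['t']
def go(x,y,z,rate=.03): env.movel(o+u*x+v*y+[0,0,z],R(b),rate=rate)
E
python3 - <<'E'
from ins import *
x,y,z=-.142,0,.0708
go(x,y,z,.05)
f0,m0,p,t=read(6);print(t,f0.round(1),m0.round(2),(p*1e3).round(1))
while x<-.100:
    x+=.003; go(x,y,z,.03)
    f,m,p,t=read();df=f-f0
    print(round(t,2),df.round(1),(m-m0).round(2),(p*1e3).round(1))
    if abs(df[0])>10: print('axial'); break
    if abs(df[1])>2.5: y+=np.clip(df[1]*1e-4,-.0006,.0006)
    if abs(df[2])>2.5: z+=np.clip(df[2]*1e-4,-.0006,.0006)
print(x,y,z)
E
```

```text
9.0083 [-0.2 -0.4 -7.8] [-0.01  0.1   0.  ] [-142.1    0.    70.9]
9.31 [ 0.2  0.3 -0.1] [ 0.01  0.   -0.02] [-139.     0.    70.8]
9.61 [-0.3  0.3 -0.2] [0.05 0.02 0.02] [-135.9    0.    70.8]
9.91 [ 0.2  0.7 -0.1] [0.03 0.01 0.01] [-132.9    0.    70.8]
10.21 [-0.2  0.4 -0.1] [-0.    0.03 -0.02] [-129.9    0.    70.8]
10.51 [ 0.3  0.2 -0.4] [ 0.03  0.01 -0.04] [-126.9   -0.    70.8]
10.81 [-0.1  0.9 -0. ] [ 0.04  0.02 -0.01] [-123.9    0.    70.8]
11.11 [-0.1  0.5 -0.1] [ 0.04  0.02 -0.  ] [-120.9    0.    70.8]
11.41 [ 0.5  0.3 -0.6] [0.03 0.01 0.01] [-117.9   -0.    70.8]
11.71 [ 0.5  0.5 -0.3] [-0.    0.01 -0.01] [-114.9    0.    70.8]
12.01 [ 0.1  0.4 -0.1] [ 0.02 -0.01 -0.01] [-111.9    0.    70.8]
12.31 [ 0.5  0.4 -0. ] [ 0.03 -0.01 -0.01] [-108.9    0.    70.8]
12.61 [ 0.5  0.6 -0.2] [ 0.01  0.01 -0.01] [-105.9    0.    70.8]
12.91 [ 0.   0.3 -0.2] [ 0.04 -0.02 -0.  ] [-102.9   -0.    70.8]
13.21 [-0.2  0.8 -0.4] [ 0.03  0.03 -0.01] [-99.9   0.   70.8]
-0.09999999999999995 0 0.0708
```

Run:
```python
from ins import *
x,y,z=-.100,0,.0708
f0,m0,p,t=read(5)
def upd(df):
    global y,z
    if abs(df[1])>2.5: y+=np.clip(df[1]*1e-4,-.0006,.0006)
    if abs(df[2])>2.5: z+=np.clip(df[2]*1e-4,-.0006,.0006)
while x<-.046:
    x+=.006; go(x,y,z,.04); f,m,p,t=read();df=f-f0
    if abs(df).max()>2: print(round(t,2),df.round(1),(p*1e3).round(1))
    if df[0]<-8: break
    upd(df)
print(t,x,y,z,df.round(1),(p*1e3).round(1))
if df[0]>-5:
  for _ in range(8):   # settle onto rail
    z-=.0002; go(x,y,z); f,m,p,t=read();df=f-f0
    if df[2]>3: break
  print('down',t,z,df.round(1),(p*1e3).round(1))
  while x<-.030:
    x+=.0005 if df[0]>-2.5 else .0002; go(x,y,z,.02); f,m,p,t=read();df=f-f0
    if abs(df).max()>2: print(round(t,2),round(x*1e3,1),df.round(1),(m-m0).round(2),(p*1e3).round(1))
    if df[0]<-6.5: break
env.pause(.4);f,m,p,t=read();print(t,x,y,z,(f-f0).round(1),(p*1e3).round(1))
```

```text
16.4417 -0.04599999999999998 0 0.0708 [0.4 0.3 0.4] [-45.8   0.1  70.8]
down 17.9417 0.06979999999999997 [0.  1.1 6.7] [-46.   -0.1  70. ]
18.24 -45.5 [-3.   2.6 10.3] [-0.05  0.77  0.06] [-46.   -0.1  70. ]
18.54 -45.3 [-4.6  2.9 12.6] [-0.29  1.1   0.02] [-45.9  -0.1  70. ]
18.84 -45.1 [-4.3  3.  12.7] [-0.36  1.16  0.06] [-46.   -0.1  70. ]
19.14 -44.9 [-5.1  2.9 13.3] [-0.42  1.18  0.07] [-45.9  -0.1  70. ]
19.44 -44.7 [-5.7  2.9 13.2] [-0.45  1.26  0.09] [-45.9  -0.1  70. ]
19.74 -44.5 [-5.9  2.9 13.1] [-0.54  1.35  0.1 ] [-45.9  -0.1  70. ]
20.04 -44.3 [-6.9  2.5 12.6] [-0.62  1.39  0.07] [-45.9  -0.1  70. ]
20.4917 -0.044299999999999985 0 0.06979999999999997 [-6.2  2.6 13.1] [-45.9  -0.1  70. ]
```

Pressing it down caused friction, since the stop should be at about -37 mm. I'll lift off again and go on.

Run:
```python
from ins import *
x,y,z=-.046,0,.0706
go(x,y,z); f,m,p,t=read(5);print(t,f.round(1),(p*1e3).round(1))
f0=np.array([0,0,-7.8])
x=p[0]
while x<-.030:
    x+=.0006 if f[0]>-2.5 else .0002; go(x,y,z,.02); f,m,p,t=read(3)
    if abs(f-f0).max()>2: print(round(t,2),round(x*1e3,1),(f-f0).round(1),m.round(2),(p*1e3).round(1))
    if f[0]<-7: break
env.pause(.3);f,m,p,t=read();print(t,x,y,z,(f-f0).round(1),(p*1e3).round(1))
```

```text
20.825 [-0.1  0.2 -7.8] [-45.3   0.2  70.1]
25.02 -36.9 [-4.8  1.3  1.5] [-0.68  0.9  -0.11] [-37.7   0.1  70.6]
25.32 -36.7 [-5.   0.8  2.5] [-0.83  1.08 -0.13] [-37.7   0.1  70.6]
25.62 -36.5 [-5.9  1.4  1.9] [-0.93  1.11 -0.12] [-37.6   0.1  70.6]
25.93 -36.3 [-6.   1.4  3.5] [-1.01  1.2  -0.17] [-37.6   0.1  70.6]
26.23 -36.1 [-6.7  1.8  3.1] [-1.05  1.28 -0.16] [-37.6   0.1  70.6]
26.52 -35.9 [-7.2  1.5  2.8] [-1.13  1.35 -0.16] [-37.6   0.2  70.6]
26.875 -0.03586404257944916 0 0.0706 [-6.6  1.9  3.4] [-37.6   0.2  70.6]
```

Run:
```python
from ins import *
from fit import rect
effector.release()
f,m,p,t=read();print(t,f.round(1),(p*1e3).round(1))
s=env.sense();env.movel(s['ee_pos']+[0,0,.09],rate=.12)
k=o+u*-.0376+v*.0344;c=o+u*-.0376
env.reach(o+u*-.10+v*-.01+[0,0,.24],R(b))
pic,P=shot('w3');print(env.sense()['t'])
for n,a in dict(stop=(.042,.0465,o[:2]+.003,.05),plate=(.0465,.051,c,.06),vblk=(.059,.071,c,.03),knob=(.082,.091,k,.03)).items():
    r=rect(P,*a); 
    if r is not None:
        d=np.array([r[0]/1e3,r[1]/1e3,0])-o; print(n,r,(1e3*np.array([d@u,d@v])).round(1))
for g in (60,90,120):
    for e in (0,-1.5,-2.5):
        j=solver.inverse_kinematics(k+[0,0,.093],R(b+np.radians(g)+e));print(g,e,None if j is None else np.round(j,2))
```

```text
27.7583 [ 0.1 -0.  -0.1] [-35.9   0.   70.6]
29.2
stop [ 512.  -119.4   69.    20.1  141.2   45.4  680. ] [ 5.8 -1.2]
plate [ 477.7 -145.2   93.8   72.6  142.7   47.7 2166. ] [-35.5  10.2]
vblk [ 478.2 -148.4   43.5   13.2   52.5   64.9  479. ] [-37.8   7.9]
knob [ 457.9 -132.1   33.4   32.7    4.5   86.4  679. ] [-37.2  33.9]
60 0 [-0.38  0.47  0.72  2.16 -0.5   0.68 -0.49]
60 -1.5 [-0.62  0.63  1.07  2.17 -0.79  0.81 -1.71]
60 -2.5 [-0.73  0.81  1.29  2.18 -0.99  0.98 -2.53]
90 0 [-0.3   0.44  0.62  2.16 -0.42  0.66 -0.04]
90 -1.5 [-0.54  0.56  0.96  2.17 -0.69  0.75 -1.29]
90 -2.5 [-0.68  0.7   1.17  2.18 -0.89  0.88 -2.1 ]
120 0 [-0.22  0.42  0.52  2.15 -0.34  0.64  0.4 ]
120 -1.5 [-0.46  0.5   0.83  2.17 -0.58  0.71 -0.86]
120 -2.5 [-0.61  0.62  1.06  2.17 -0.78  0.81 -1.67]
```

View pics/w3.png

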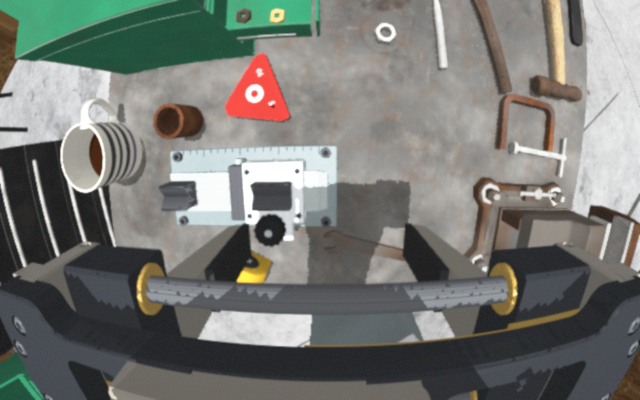

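The carriage (272,195) is against the stop (237,190), and the knob is at (268,231), where I expected it. Next I'll grip the knob and turn it by feel.

```bash
cat > turn.py <<'E'
from ins import *
import json
def yaw():
    Rm=env.sense()['tcp_rot'];return np.arctan2(Rm[1,1],Rm[0,1])
def turn(th,pos,m0,tgt,step=.1,maxn=40,stop_th=-2.6):
    for _ in range(maxn):
        th-=step; env.reach(pos,R(b+np.pi/2+th))
        f,m,p,t=read(3);mz=m[2]-m0
        act=(yaw()-b-np.pi/2+np.pi)%(2*np.pi)-np.pi
        print(round(t,2),'cmd',round(th,2),'act',round(act,3),'mz',mz.round(3),'f',f.round(1),(p*1e3).round(1))
        if mz>.3: step=.03
        elif mz>.15: step=.06
        if mz>tgt or th<stop_th or np.linalg.norm(f)>25: break
        # ease sideways load, keep a light push to the stop
        pos=pos+v*np.clip(f[1]*1.5e-4,-.0005,.0005)+u*np.clip((f[0]+1.5)*1e-4,-.0003,.0003)
    return th,pos
E
python3 - <<'E'
from turn import *
k=np.array([.4577,-.1321,.093])
env.reach(k+[0,0,.05],R(b+np.pi/2))
env.movel(k,rate=.08)
f,m,p,t=read(5);print(t,f.round(1),m.round(3),(p*1e3).round(1));m0=m[2]
effector.grasp(squeeze=50)
f,m,p,t=read(5);print(t,f.round(1),m.round(3),(p*1e3).round(1),env.sense()['gripper_width'])
th,pos=turn(0,k,m0,.25,maxn=10)
json.dump([th,pos.tolist(),m0],open('st.json','w'))
E
```

```text
31.2417 [ 0.1 -0.2 -0.4] [-0.044  0.136  0.006] [-37.3  33.7  93.4]
32.2583 [0.2 1.  1.2] [0.081 0.332 0.009] [-37.4  34.3  93. ] 0.03238819529999583
32.56 cmd -0.1 act -0.098 mz -0.076 f [1.2 1.  1.1] [-37.1  34.2  93. ]
32.86 cmd -0.2 act -0.197 mz -0.104 f [0.7 1.1 0.5] [-37.   34.3  93. ]
33.16 cmd -0.3 act -0.297 mz -0.071 f [0.5 0.6 0.7] [-37.   34.4  93. ]
33.46 cmd -0.4 act -0.397 mz -0.076 f [-0.9  0.4  0.2] [-36.9  34.3  93. ]
33.76 cmd -0.5 act -0.497 mz -0.04 f [-1.  -0.2 -0.7] [-36.9  34.3  93. ]
34.06 cmd -0.6 act -0.597 mz -0.084 f [-2.4 -1.8 -0.8] [-36.9  34.3  93. ]
34.36 cmd -0.7 act -0.697 mz -0.061 f [-2.5 -0.9 -0.5] [-36.9  34.2  93. ]
34.66 cmd -0.8 act -0.797 mz -0.072 f [-2.9 -0.3  0.9] [-36.9  34.1  93. ]
34.96 cmd -0.9 act -0.897 mz -0.068 f [-2.7 -0.1  0.8] [-37.   34.1  93. ]
35.26 cmd -1.0 act -0.997 mz -0.045 f [-3.  -0.4  0.2] [-37.1  34.1  93. ]
```

```bash
sed -i "s/mz=m\[2\]-m0/mz=abs(m[2]-m0)/; s/if mz>.3: step=.03/if mz>.3: step=.03/; s/elif mz>.15: step=.06/elif mz>.15: step=.05/" turn.py
python3 - <<'E'
from turn import *
th,pos,m0=json.load(open('st.json'));pos=np.array(pos)
th,pos=turn(th,pos,m0,.35,step=.06,maxn=14)
json.dump([th,pos.tolist(),m0],open('st.json','w'))
E
```

```text
35.56 cmd -1.06 act -1.057 mz 0.037 f [-2.4 -0.7  0.2] [-37.1  34.   93. ]
35.86 cmd -1.12 act -1.118 mz 0.034 f [-2.6  0.5  0.8] [-37.2  34.   93. ]
36.16 cmd -1.18 act -1.178 mz 0.04 f [-2.5 -0.3  1. ] [-37.2  34.   93. ]
36.46 cmd -1.24 act -1.237 mz 0.134 f [-1.3  0.7  0.3] [-37.2  34.1  93. ]
36.76 cmd -1.3 act -1.298 mz 0.281 f [-0.8  1.1  0.4] [-37.3  34.2  93. ]
37.06 cmd -1.35 act -1.348 mz 0.437 f [-1.1  1.2  0.5] [-37.3  34.3  93. ]
```

Run:
```python
from turn import *
th,pos,m0=json.load(open('st.json'));pos=np.array(pos)
f,m,p,t=read(8);print(t,(m[2]-m0).round(3))
for _ in range(4):
    if m[2]-m0>.54: break
    th,pos=turn(th,pos,m0,.54,step=.02,maxn=1)
    f,m,p,t=read(6);print(t,(m[2]-m0).round(3))
json.dump([th,pos.tolist(),m0],open('st.json','w'))
```

```text
37.1917 0.447
37.49 cmd -1.37 act -1.37 mz 0.462 f [-0.9  0.9  0.6] [-37.3  34.3  93. ]
37.5917 0.464
37.89 cmd -1.39 act -1.39 mz 0.549 f [-0.6  0.5 -0.5] [-37.2  34.4  93. ]
37.9917 0.566
```

Firm at 0.57 N m. I'll release, back off straight up and check.

Run:
```python
from ins import *
from fit import rect
effector.release()
s=env.sense();env.movel(s['ee_pos']+[0,0,.09],rate=.1)
k=np.array([.4577,-.1321]);c=o+u*-.0376
env.reach(o+u*-.10+v*-.01+[0,0,.26],R(b))
pic,P=shot('w4');print(env.sense()['t'],env.sense()['wrist_force'])
for n,a in dict(stop=(.042,.0465,o[:2]+.003,.05),plate=(.0465,.051,c,.06),vblk=(.059,.071,c,.03),knob=(.082,.091,k,.03)).items():
    r=rect(P,*a)
    if r is not None:
        d=np.array([r[0]/1e3,r[1]/1e3,0])-o; print(n,r,(1e3*np.array([d@u,d@v])).round(1))
```

```text
40.5833 [-0.28120301  0.73834359 -0.17145798]
stop [ 511.1 -118.1   64.9   20.   142.5   45.4  645. ] [6.3 0.3]
plate [ 475.7 -146.2   92.7   69.7  141.4   47.7 1937. ] [-37.5  11.2]
vblk [ 477.4 -148.1   44.9   13.8   49.8   64.6  434. ] [-38.    8.7]
knob [ 457.7 -132.4   32.4   31.4  138.2   86.3  603. ] [-37.6  33.9]
```

View pics/w4.png

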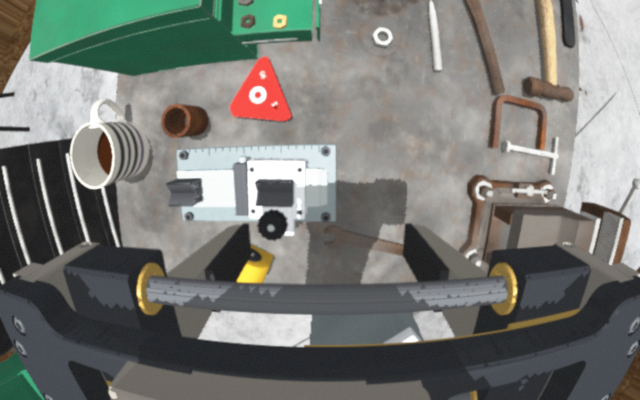

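The carriage (275,192) is still against the stop (241,187), the gripper is clear and the bystanders haven't moved. Handing in.

```bash
python3 -c "
from h import *
print(workorder.finish_job())"
```

```text
the job is handed in; nothing more can be done
None
```

The V-rest is on the rail against the stop, pressed home at about 7 N, with its knob clamped to about 0.57 N m and the arm clear. I handed the job in at about 41 s; the hand-in gave no verdict.

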